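# Bring the soap carton forward past the spring catch

## Task

The grey soap carton in the wooden counter tray waits behind the spring catch. With the fingertips press the metal catch plate down behind the carton and, keeping it held down, push the carton along the tray over the sunken red teeth until it stands fully home against the end wall; then let the catch spring up behind it and move clear. Push only: do not lift or tip the carton, and leave the other things on the counter where they stand.

Things in the scene. Friction and masses are not known exactly. Their poses are not given: they have to be found in the camera images.
- tray: Wooden tray fixed to the counter, 200 mm long (x), 99.5 wide (y), 40 high; origin at the centre of its underside. The channel, 85.5 mm wide, runs along x, open at -x, with an end wall at +x (inner face x = +92 mm). The carton slides to +x on two runners, top z = 20 mm, |y| 33.5 to 43 mm; the catch plate lies between them; the bay floor (x 52 to 92 mm) is level with them.
- catch (a joint): Downward travel of the spring catch (m): 0 = up as found, 0.011 = hard stop; the spring pushes 3 N at the top, 5.2 N at the stop. It is a metal plate 62 mm wide, tray x = -95 to +51 mm, with two red teeth. Held 7 mm or more down (9 to 10 is comfortable) the teeth are sunk and the carton passes. Let go, it springs up at once; the carton is too light to keep it down.
- catch_pad (a point): Point on top of the catch plate, behind the carton, near the ribbed black part: tray x = -65 mm, y = 0, z = 19 mm with the catch up. It sinks with the catch; the plate may be pressed anywhere along its length.
- catch_teeth (a point): Midway between the tops of the two red teeth: tray x = 32.5 mm (teeth 5 mm thick along x), |y| 26.5 to 31 mm, top z = 27 mm with the catch up, 7 mm above the runners. The lane between them is 53 mm wide: a fingertip can stay on the plate and pass between them.
- tray_home (a point): Where the carton's centre is when it is fully home against the end wall: tray x = +66 mm, y = 0, z = 34 mm. The teeth then stand up 5 mm behind the carton.
- carton_center (a point): Centre of the grey soap carton (half-way up): 52 mm along the tray (x), 82 mm across it (y), 28 mm high, about 0.11 kg, turned like the tray. It starts behind the teeth, its centre at tray x = -22 to -4 mm.
- carton: The same carton; origin at the centre of its underside, 14 mm below carton_center.
- pot: Bystander: small round pot, cream with red bands, 63 mm across, 34 mm high; origin at the centre of its underside.
- stamp_a: Bystander: brown wooden rubber stamp with a square foot, 32 x 32 x 69 mm, standing; origin at the centre of its underside.
- spool_big: Bystander: wooden spool with natural twine, 56 mm across, 52 mm high; origin at the centre of its underside.
- jar: Bystander: glass jar of pink salts with a white lid, 57 x 49 x 70 mm; origin at the centre of its underside.
- stamp_b: Bystander: brown wooden rubber stamp with an oblong foot, 30 x 40 x 69 mm, standing; origin at the centre of its underside.
- spool_green: Bystander: wooden spool with green thread, 46 mm across, 30 mm high; origin at the centre of its underside.

How it is judged (in metres and radians):
On the way, in this order (a step that is already met when the one before it is completed fails the run):
1. a finger presses the catch down while the carton is still behind the teeth (value of joint catch above 0.006 m and x of carton_center in the frame of tray below 0.008 m and contact force between the fingers and catch above 0.5 N), for 0.1 s.
2. the carton is pushed over the teeth while a finger holds the catch down (value of joint catch above 0.006 m and x of carton_center in the frame of tray between 0.012 and 0.056 m and contact force between the fingers and catch above 0.5 N), for 0.1 s.
At the end, for the whole second after the job is handed in: The carton lies flat and at rest in the bay, within 4 mm of the end wall, and the catch is back up (within 1.5 mm) behind it (x of carton_center in the frame of tray above 0.062 m and y of carton_center in the frame of tray between -0.006 and 0.006 m and height (world z) of carton_center below 0.037 m and angle between carton's own z axis and vertical below 0.06 rad and value of joint catch below 0.0015 m and linear speed of carton below 0.02 m/s); the robot touches nothing.
It fails at once if the carton is lifted more than 10 mm (height (world z) of carton_center above 0.044 m).
It fails at once if the carton is tipped more than 15 degrees (angle between carton's own z axis and vertical above 0.26 rad).
It fails at once if a bystander (pot, stamp, spool or jar) is moved more than 20 mm (distance of any of pot, stamp_a, spool_big, jar, stamp_b, spool_green from where it was at the start of the episode above 0.02 m).
It also fails if it takes over 35 s, if anything falls off the work surface, if the arm or the gripper's body presses on something with over 40 N, if the wrist force passes 120 N, or if a joint passes its speed limit or range.

## Robot

A 6-joint arm with a two-finger parallel gripper is mounted at the origin on a cart in front of the work surface, level with it; the furniture and walls round the work are solid. World frame = base frame: x ahead of the robot, y to its left, z up, the work surface at z = 0. Lengths are in m, angles in degrees, forces in N, time in s.
With the tool pointing down it reaches from about 0.4 to 0.825 m from the base axis. Payload 7 kg.
Tool frame: the origin (TCP) lies midway between the tips of the shut fingers; the grasp point (between the pads) lies r.grasp_offset behind it (r.grasp_offset is the distance from the TCP to the grasp point, in m); z points along the fingers, y is the direction in which the jaws open and shut (so a half turn about z gives the same grasp; the last joint's range is limited). The gripper opens to 88 mm and grips with 3 to 60 N. Pads are 19 mm wide; open, the fingers measure 130 mm over their backs; the gripper's body (78 mm by 193 mm) begins 47 mm behind the grasp point.
Start: joints at [-53.91, 20.546, 0.682, 0, -70.136, -16.507], TCP at [0.226, -0.636, 0.227] pointing down, gripper open.
Joint ranges: [-176.03, 176.03], [-82.01, 121.73], [-58.28, 71.71], [-173.87, 95.51], [-174.79, -0.11], [-173.66, 173.66]. Speed limits (degrees/s): [136.94, 136.94, 172.46, 180, 180, 180].

## Interface

Orientations are given as [roll, pitch, yaw] about the fixed x, y, z axes, in that order (R = Rz(yaw) Ry(pitch) Rx(roll)).
In Python, from plant import status, imaging, r gives the robot as it stands.
- The arm moves only by the tool apply_moves, never from a script. Its argument "moves" is a list of rows, each a list of 6 numbers: the shift along the tool's x, y, z in units of 200 mm (1.0 is 200 mm), then the turn, a rotation vector about the tool's x, y, z in units of 90 degrees (1.0 is 90 degrees). In form: [[tx, ty, tz, rx, ry, rz], ...]. A call has 1 to 12 rows; each row is the pose to reach, as a shift and turn from the pose measured when the call began, along the tool's axes at that moment; what a row does not reach only later rows make up. A row lasts 1/8 s, in which the tool goes at most 62.5 mm and 10.7 degrees, less where a joint would pass 70% of its speed; a pose out of reach is approached as far as the arm can. A call with a number of a shift or a turn outside -1 to 1 is refused whole. A call with a gripper value outside its range is refused whole. "hand" is the closure, from -1 (fully open) to 1 (shut), set as the call begins (left out, the last holds). The fingers move at their own pace and stop on an object; "grip_force" is the grip in N (left out, the last holds). Time passes only in rows, so rows that repeat a pose let the fingers close. It gives the time, the measured TCP pose, the force and the opening at its end, in the units of the state.
- status.get_state(): the state, without advancing time (a new reading comes with each control period).
- imaging.capture(name): name is "scene" or "side" or "wrist"; returns (picture, depth): 480x640x3 uint8, blue, green, red; 480x640 float32, m along the optical axis (not along the pixel's ray), 0 where there is no reading.
- imaging.camera_info(name): a dict with "fx", "fy", "cx", "cy" (pixels), "T" (4x4, takes a point from camera to world coordinates). Camera axes: x right, y up, looking along -z (the intrinsics and any distortion apply to the point x, -y, -z); pixel columns grow to the right and rows downward; lengths in m; the calibration is good to about 2 mm. A picture is of the moment at which its call begins: read the wrist's pose just before it. camera_info takes no time and is no camera call; for the wrist camera it gives the pose at the moment of the call.
- r.close_job(): hands the job in, once; it reports no verdict.
The state is a dict: "time_s": time; "joints": joint angles; "qd": joint speeds; "joint_torque": joint torques, N m; "tcp_pos": TCP position; "eef_rot": TCP orientation; "contact_force": force on the tool from outside, world axes, zero at the start; "moment": the same for the moment, N m; "gripper_width": finger opening in m.
Only numpy, scipy, OpenCV 4.12 (cv2) and the standard library are available. Lean on these libraries where they do the work, as an engineer would, in place of code of your own. Each camera call takes 0.05 s, during which the arm holds its last target.

## Working session

There is one attempt and no reset: what is moved stays moved. The work goes in short steps, Python scripts to look and compute and a tool call to move; the robot and the scene stay as the last step left them, time stands still between calls to the robot, and variables do not carry over. Pictures are saved under pics/ and viewed, and the job is handed in when it is done.

Besides the shell and the picture viewer there is one more tool, called after "Call:" as name(argument=value, ...) on one line, values as JSON. apply_moves: Moves the arm, as the interface text tells. Its arguments: {"type":"object","properties":{"moves":{"type":"array","items":{"type":"array","items":{"type":"number"}}},"hand":{"type":"number"},"grip_force":{"type":"number"}},"required":["moves"]}

```bash
mkdir -p pics; ls; python3 - <<'E'
from plant import status, imaging, r
import cv2
s=status.get_state(); print(s); print(r.grasp_offset)
for n in("scene","side"):
    p,d=imaging.capture(n); cv2.imwrite(f"pics/{n}0.png",p)
    import numpy as np; np.save(f"pics/{n}0.npy",d)
    i=imaging.camera_info(n); print(n,{k:(np.round(v,4).tolist()) for k,v in i.items()})
E
```

```text
pics
{'time_s': 0.0, 'joints': array([-5.39124492e+01,  2.05907443e+01,  6.35895878e-01, -2.03628763e-02,
       -7.01367104e+01, -1.65066547e+01]), 'qd': array([ 0.10855082, -0.06982628,  0.02571239,  0.02154886,  0.13327413,
       -0.04903777]), 'joint_torque': array([-1.64651410e-03, -5.82718956e+01,  2.93042958e+01,  6.99677020e+00,
        6.79421137e-03, -1.34868901e-04]), 'tcp_pos': array([ 0.22603423, -0.63552245,  0.22564585]), 'eef_rot': array([ 1.79906775e+02, -7.66312769e-03, -1.60426032e+02]), 'contact_force': array([-0.34472394,  0.78638703,  0.87299246]), 'moment': array([ 0.00234889, -0.01454848, -0.02852366]), 'gripper_width': 0.08788262117275995}
0.0188
scene {'fx': 619.4478, 'fy': 619.4478, 'cx': 324.6251, 'cy': 235.1153, 'T': [[0.5587, 0.4704, -0.6831, -0.5061], [-0.829, 0.2942, -0.4755, -0.6736], [-0.0227, 0.832, 0.5543, 0.894], [0.0, 0.0, 0.0, 1.0]]}
side {'fx': 506.1399, 'fy': 506.1399, 'cx': 325.3552, 'cy': 237.0177, 'T': [[0.1993, -0.7282, 0.6558, 1.1769], [0.9799, 0.154, -0.1268, -0.1321], [-0.0086, 0.6679, 0.7442, 0.8131], [0.0, 0.0, 0.0, 1.0]]}
```

View pics/scene0.png

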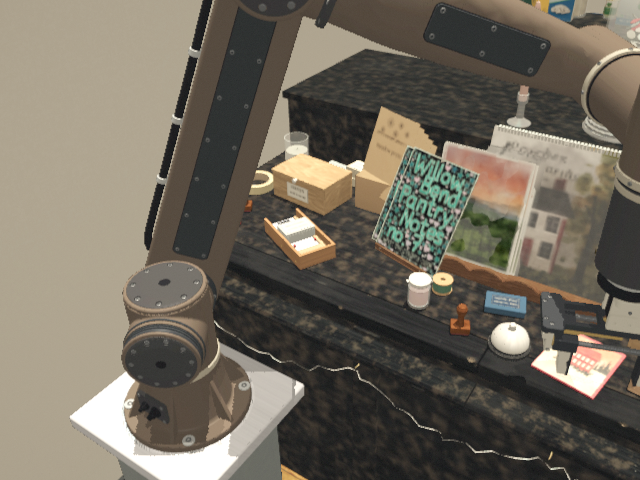

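View pics/side0.png

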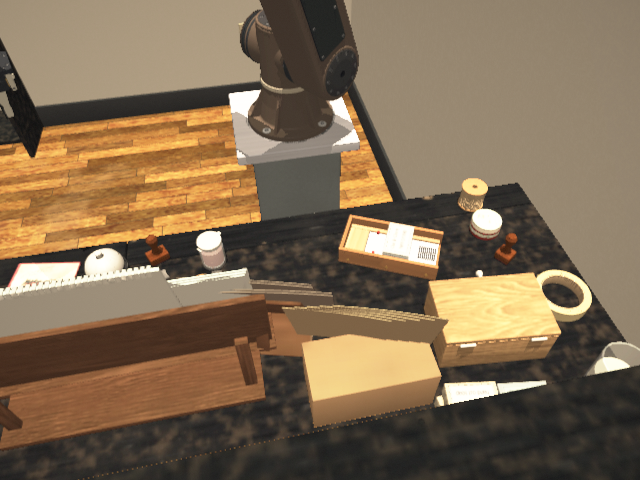

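The tray is at about (300,240) in the scene view and (390,247) in the side view, with the carton on it. I'll zoom in on both.

```bash
python3 - <<'E'
import cv2,numpy as np
a=cv2.imread("pics/scene0.png")[200:280,250:350]; b=cv2.imread("pics/side0.png")[200:290,325:455]
cv2.imwrite("pics/za.png",cv2.resize(a,None,fx=7,fy=7,interpolation=cv2.INTER_CUBIC))
cv2.imwrite("pics/zb.png",cv2.resize(b,None,fx=6,fy=6,interpolation=cv2.INTER_CUBIC))
E
```

```text
(no output)
```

View pics/za.png

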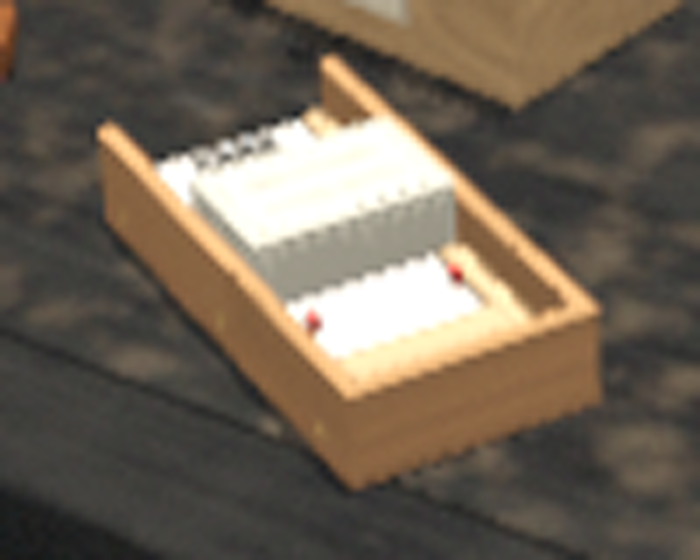

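View pics/zb.png

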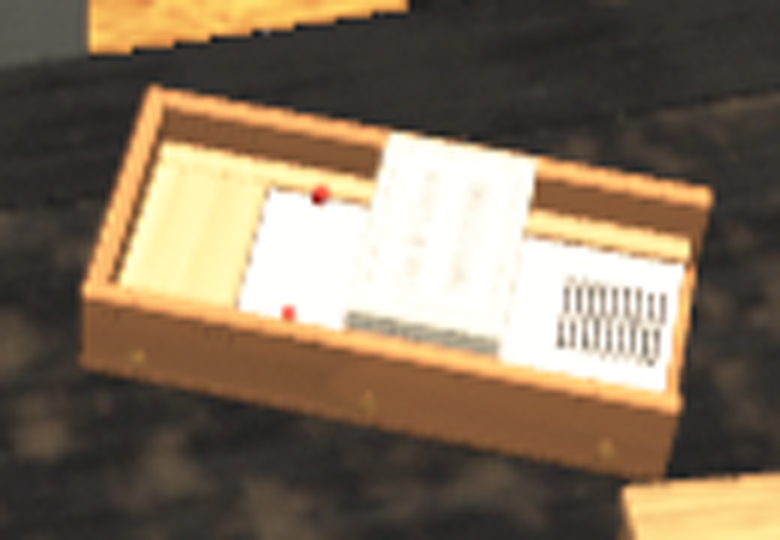

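```bash
cat > h.py <<'E'
import numpy as np
from plant import imaging
def ray(cam,u,v,z):
    i=imaging.camera_info(cam) if isinstance(cam,str) else cam
    T=np.array(i["T"]); d=T[:3,:3]@np.array([(u-i["cx"])/i["fx"],-(v-i["cy"])/i["fy"],-1]); o=T[:3,3]
    return o+d*(z-o[2])/d[2]
def cloud(cam,d):
    i=imaging.camera_info(cam) if isinstance(cam,str) else cam
    T=np.array(i["T"]);v,u=np.mgrid[:480,:640]
    P=np.stack([(u-i["cx"])/i["fx"]*d,-(v-i["cy"])/i["fy"]*d,-d],-1)
    return P@T[:3,:3].T+T[:3,3]
E
python3 - <<'E'
from h import *
from plant import imaging
print({k:v for k,v in imaging.camera_info("side").items() if k not in("T",)}.keys())
S=[(150,88),(712,190),(680,405),(82,290)]
A=[ray("side",325+u/6-.4,200+v/6-.4,.04) for u,v in S]
C=[(600,310),(105,128),(330,60),(350,395)]
C=[(350,395),(105,128),(330,60),(600,310)]
B=[ray("scene",250+u/7-.4,200+v/7-.4,.04) for u,v in C]
for a,b in zip(A,B): print(a.round(4),b.round(4))
for Q in(A,B):
    Q=np.array(Q); L=[np.linalg.norm(Q[i]-Q[(i+1)%4]) for i in range(4)]
    e=Q[0]+Q[3]-Q[1]-Q[2]; print(np.round(L,4),Q.mean(0).round(4),np.degrees(np.arctan2(e[1],e[0])))
# teeth z=.027
t=[ray("side",325+320/6-.4,200+195/6-.4,.027),ray("side",325+288/6-.4,200+313/6-.4,.027)]
t2=[ray("scene",250+313/7-.4,200+320/7-.4,.027),ray("scene",250+456/7-.4,200+271/7-.4,.027)]
print(t,t2)
# carton top rear/front edges, side (z=.048)
for p in [(388,135),(535,158),(500,345),(347,318)]: print(p,ray("side",325+p[0]/6-.4,200+p[1]/6-.4,.048).round(4))
for p in [(258,248),(190,178),(385,118),(455,185)]: print(p,ray("scene",250+p[0]/7-.4,200+p[1]/7-.4,.048).round(4))
# obstacles: heights
for n in("side","scene"):
    d=np.load(f"pics/{n}0.npy");P=cloud(n,d)
    pts={"side":[(485,300),(460,290),(486,217),(473,187),(510,240),(375,350),(365,320),(440,295),(211,240),(390,247),(600,365),(400,245)],"scene":[(310,175),(290,190),(345,195),(400,130),(390,230),(300,232),(330,160)]}[n]
    for u,v in pts: print(n,u,v,P[v,u].round(3))
    m=(d>0)&(abs(P[...,0]-.61)<.35)&(P[...,1]>-.25)&(P[...,1]<.5)
    g=P[m]; g=g[(g[:,2]>.03)&(g[:,2]<.5)]
    for x0 in np.arange(.3,.95,.05):
        row=[]
        for y0 in np.arange(-.2,.5,.05):
            k=(g[:,0]>=x0)&(g[:,0]<x0+.05)&(g[:,1]>=y0)&(g[:,1]<y0+.05)
            row.append("%4d"%(1000*g[k,2].max()) if k.sum()>2 else "   .")
        print("%.2f"%x0," ".join(row))
E
```

```text
dict_keys(['fx', 'fy', 'cx', 'cy'])
[0.4424 0.0633 0.04  ] [0.4405 0.0593 0.04  ]
[0.5305 0.2414 0.04  ] [0.5302 0.237  0.04  ]
[0.6179 0.1981 0.04  ] [0.6141 0.1944 0.04  ]
[0.53   0.0192 0.04  ] [0.528  0.0154 0.04  ]
[0.1986 0.0976 0.1994 0.0981] [0.5302 0.1305 0.04  ] -116.2554401821532
[0.199  0.094  0.1987 0.0979] [0.5282 0.1265 0.04  ] -116.24444205860419
[array([0.49346538, 0.11277405, 0.027     ]), array([0.54351687, 0.0877197 , 0.027     ])] [array([0.48476556, 0.10822921, 0.027     ]), array([0.53699307, 0.08305173, 0.027     ])]
(388, 135) [0.4893 0.1368 0.048 ]
(535, 158) [0.5104 0.1832 0.048 ]
(500, 345) [0.5879 0.1459 0.048 ]
(347, 318) [0.5665 0.1003 0.048 ]
(258, 248) [0.4865 0.1323 0.048 ]
(190, 178) [0.5101 0.1808 0.048 ]
(385, 118) [0.5809 0.1446 0.048 ]
(455, 185) [0.5571 0.0966 0.048 ]
side 485 300 [0.737 0.233 0.086]
side 460 290 [0.706 0.2   0.083]
side 486 217 [0.505 0.348 0.034]
side 473 187 [0.423 0.349 0.047]
side 510 240 [0.6   0.349 0.065]
side 375 350 [0.799 0.018 0.1  ]
side 365 320 [ 0.813 -0.007  0.216]
side 440 295 [0.71  0.161 0.084]
side 211 240 [
[... 1611 characters left out ...]
    .    .    .    .    .
0.50    .    .    .    .   42   40   49   51   42    .    .    .    .    .
0.55   46    .    .    .    .   47   51   48    .    .    .    .    .    .
0.60  125  101   80   47    .    .    .   41    .    .    .    .    .    .
0.65  216  190  165  115    .    .   83   88   88   86   85    .    .    .
0.70  272  232  233  201    .    .   86   87   88   88   87    .    .    .
0.75    .  236  251  240  193  149   97   87   86   87   87    .    .    .
0.80    .    .  262  263  263  263  164   82   86   86   85    .    .    .
0.85    .    .    .    .    .  262    .   58    .    .    .   91   90    .
0.90  204  206  205  206  205    .  205  208  207  206  204  205  204  206
```

```bash
cat >> h.py <<'E'
from scipy.spatial.transform import Rotation as R
from plant import status
C=np.array([.529,.1285]);YAW=-116.25
def t2w(x,y=0):
    a=np.radians(YAW);return C+np.array([x*np.cos(a)-y*np.sin(a),x*np.sin(a)+y*np.cos(a)])
def w2t(p):
    a=np.radians(YAW);d=np.asarray(p)[:2]-C;return np.array([d[0]*np.cos(a)+d[1]*np.sin(a),-d[0]*np.sin(a)+d[1]*np.cos(a)])
def plan(pos,rpy):
    s=status.get_state();R0=R.from_euler("xyz",s["eef_rot"],degrees=True)
    t=R0.inv().apply(np.array(pos)-s["tcp_pos"])/.2
    w=(R0.inv()*R.from_euler("xyz",rpy,degrees=True)).as_rotvec(degrees=True)/90
    print("t",s["time_s"],"pos",s["tcp_pos"].round(4),s["eef_rot"].round(2),"F",s["contact_force"].round(2),"w",round(s["gripper_width"],4)); print("shift",t.round(4),"turn",w.round(4))
E
python3 - <<'E'
from h import *
for n in("side","scene"):
    d=np.load(f"pics/{n}0.npy");P=cloud(n,d);g=P[(P[...,2]>.08)&(P[...,2]<.095)&(P[...,0]>.55)&(P[...,0]<.85)&(P[...,1]>.08)&(P[...,1]<.34)]
    for y in np.arange(.1,.34,.03):
        k=g[(abs(g[:,1]-y)<.015)]
        print(n,round(y,2),k[:,0].min().round(3) if len(k) else None)
plan([.54,.16,.22],[180,0,-26.25])
E
```

```text
side 0.1 0.805
side 0.13 0.731
side 0.16 0.677
side 0.19 0.679
side 0.22 0.683
side 0.25 0.674
side 0.28 0.691
side 0.31 0.692
side 0.34 0.696
scene 0.1 0.756
scene 0.13 0.702
scene 0.16 0.671
scene 0.19 0.674
scene 0.22 0.68
scene 0.25 0.667
scene 0.28 0.685
scene 0.31 0.686
scene 0.34 0.691
t 0.1 pos [ 0.2261 -0.6356  0.2257] [ 1.7991e+02 -1.0000e-02 -1.6042e+02] F [0.58 0.07 0.3 ] w 0.0881
shift [-2.8118  3.2219  0.033 ] turn [ 6.0000e-04  1.1000e-03 -1.4908e+00]
```

Call:
apply_moves(moves=[[-0.16, 0.18, 0, 0, 0, -0.1], [-0.33, 0.37, 0, 0, 0, -0.2], [-0.5, 0.57, 0, 0, 0, -0.3], [-0.7, 0.78, 0, 0, 0, -0.4], [-0.87, 0.98, 0, 0, 0, -0.5]], hand=1, grip_force=20)

```text
time_s: 0.72
tcp_pos: [0.3247, -0.3908, 0.2257]
eef_rot: [179.9, 0.1, -115.1]
contact_force: [0.5, 0.0, 0.1]
gripper_width: 0.0432
```

```bash
python3 -c "
from h import *
plan([.54,.16,.22],[180,0,-26.25])"
```

```text
t 0.725 pos [ 0.3247 -0.3908  0.2257] [ 1.7992e+02  6.0000e-02 -1.1513e+02] F [0.5  0.02 0.08] w 0.0432
shift [-2.9505  0.1946  0.0323] turn [ 2.000e-04  1.300e-03 -9.875e-01]
```

Call:
apply_moves(moves=[[-0.22, 0.02, 0, 0, 0, -0.1], [-0.45, 0.03, 0, 0, 0, -0.2], [-0.7, 0.05, 0, 0, 0, -0.3], [-1.0, 0.07, 0, 0, 0, -0.4]])

```text
time_s: 1.23
tcp_pos: [0.397, -0.2024, 0.2259]
eef_rot: [180.0, 0.1, -78.9]
contact_force: [1.7, -0.6, -0.6]
gripper_width: 0.0038
```

```bash
python3 -c "
from h import *
plan([.54,.16,.22],[180,0,-26.25])"
```

```text
t 1.225 pos [ 0.397  -0.2024  0.2259] [ 1.7998e+02  1.0000e-01 -7.8880e+01] F [ 1.73 -0.63 -0.57] w 0.0038
shift [-1.6399 -1.0511  0.0321] turn [-3.000e-04  1.200e-03 -5.848e-01]
```

Call:
apply_moves(moves=[[-0.24, -0.15, 0, 0, 0, -0.1], [-0.48, -0.31, 0, 0, 0, -0.2], [-0.72, -0.46, 0, 0, 0, -0.3], [-0.96, -0.62, 0, 0, 0, -0.4]])

```text
time_s: 1.72
tcp_pos: [0.4817, 0.0119, 0.2263]
eef_rot: [-179.9, 0.1, -42.6]
contact_force: [0.9, 0.8, -0.9]
gripper_width: 0.0001
```

```bash
python3 -c "
from h import *
plan([.54,.16,.22],[180,0,-26.25])"
```

```text
t 1.725 pos [0.4817 0.0119 0.2263] [-1.7995e+02  9.0000e-02 -4.2560e+01] F [ 0.89  0.84 -0.92] w 0.0001
shift [-0.2864 -0.7426  0.0326] turn [-0.0007  0.001  -0.1812]
```

Call:
apply_moves(moves=[[-0.09, -0.24, 0, 0, 0, -0.06], [-0.19, -0.5, 0, 0, 0, -0.12], [-0.286, -0.74, 0.03, 0, 0, -0.181], [-0.286, -0.74, 0.03, 0, 0, -0.181], [-0.286, -0.74, 0.03, 0, 0, -0.181]])

```text
time_s: 2.35
tcp_pos: [0.5393, 0.1594, 0.2199]
eef_rot: [-180.0, 0.1, -26.3]
contact_force: [-0.2, -0.1, 0.3]
gripper_width: 0.0001
```

```bash
python3 - <<'E'
from h import *
import cv2,pickle
plan([.54,.16,.22],[180,0,-26.25])
for n in("wrist","side","scene"):
    i=imaging.camera_info(n);p,d=imaging.capture(n)
    cv2.imwrite(f"pics/{n}1.png",p);pickle.dump((i,d),open(f"pics/{n}1.pkl","wb"))
print(imaging.camera_info("wrist"))
E
```

```text
t 2.35 pos [0.5393 0.1594 0.2199] [-1.800e+02  1.200e-01 -2.627e+01] F [-0.16 -0.08  0.33] w 0.0001
shift [ 0.002  -0.0042 -0.0004] turn [-0.0001  0.0013 -0.0003]
{'fx': 348.45008848277524, 'fy': 348.45008848277524, 'cx': 321.84908442509254, 'cy': 240.05142688775678, 'T': array([[-0.44377971,  0.86881358,  0.2195963 ,  0.59886853],
       [-0.89613433, -0.42978846, -0.11056738,  0.12888156],
       [-0.00168248, -0.24585534,  0.96930507,  0.37895454],
       [ 0.        ,  0.        ,  0.        ,  1.        ]])}
```

View pics/wrist1.png

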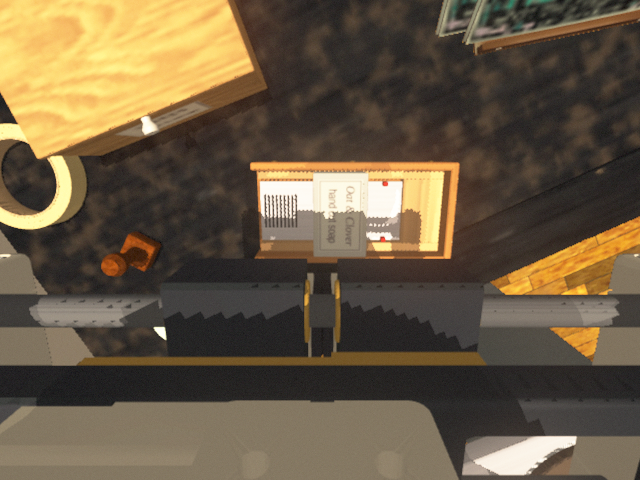

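View pics/side1.png

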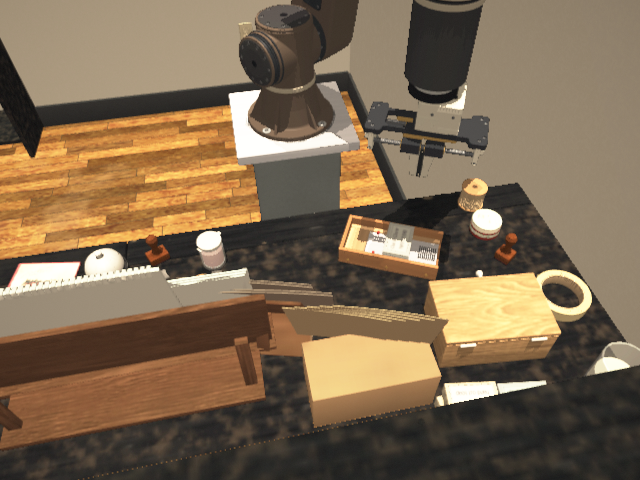

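The wrist view shows the tray running level from (251,163) to (459,163), with the carton at (340,213), the ribs at (281,210) and the teeth at (384,183) and (382,239). Next I'll measure the tray here.

```bash
python3 - <<'E'
import cv2
a=cv2.imread("pics/wrist1.png")[150:280,240:470]
cv2.imwrite("pics/zw.png",cv2.resize(a,None,fx=3.4,fy=3.4,interpolation=cv2.INTER_CUBIC))
a=cv2.imread("pics/side1.png")[90:180,355:500]
cv2.imwrite("pics/zs.png",cv2.resize(a,None,fx=5,fy=5,interpolation=cv2.INTER_CUBIC))
E
```

```text
(no output)
```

View pics/zw.png

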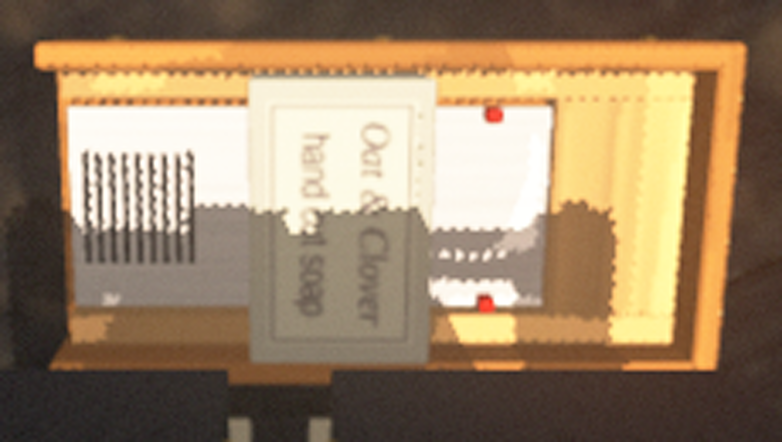

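View pics/zs.png

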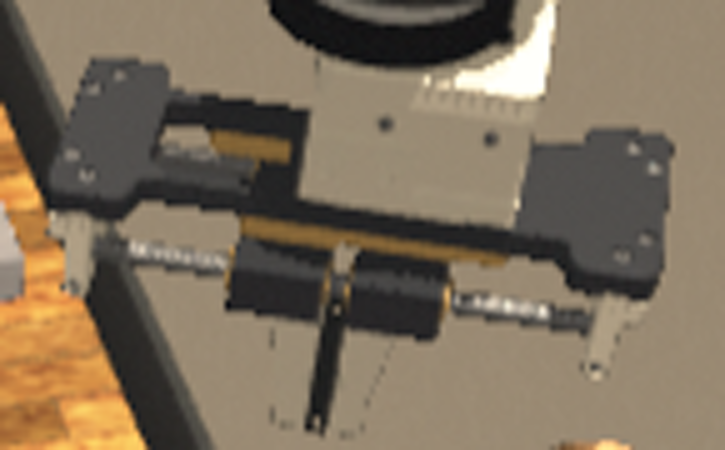

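```bash
python3 - <<'E'
from h import *
import pickle
i,d=pickle.load(open("pics/wrist1.pkl","rb"))
def q(u,v,z): 
    p=ray(i,240+u/3.4-.35,150+v/3.4-.35,z); return p,(w2t(p)*1000).round(1)
for nm,u,v,z in [("FL",35,42,.04),("FR",746,42,.04),("innerFR wall top",722,72,.04),("tooth",494,113,.027),("tooth",486,302,.027),("plate end",553,102,.019),("plate end",545,306,.019),("plate start",68,105,.019),("plate start",76,305,.019),
 ("c",250,78,.048),("c",435,80,.048),("c",428,362,.048),("c",250,362,.048),("floor endwall",694,75,.02),("floor endwall",672,343,.02)]:
    p,t=q(u,v,z); print(nm,p.round(4),t)
import cv2
P=cloud(i,d)
for u,v in [(281,210),(340,200),(420,210),(265,200)]: print(P[v,u].round(4))
E
```

```text
FL [0.6203 0.1953 0.04  ] [-100.3   52.3]
FR [0.5327 0.0178 0.04  ] [97.7 52.2]
innerFR wall top [0.5279 0.0267 0.04  ] [91.7 44. ]
tooth [0.5437 0.087  0.027 ] [30.7 31.6]
tooth [0.4924 0.1122 0.027 ] [ 30.8 -25.6]
plate end [0.5376 0.0689 0.019 ] [49.6 34.1]
plate end [0.4806 0.0958 0.019 ] [ 50.7 -28.9]
plate start [0.6011 0.1995 0.019 ] [-95.6  33.3]
plate start [0.5458 0.2271 0.019 ] [-95.9 -28.5]
c [0.5853 0.1457 0.048 ] [-40.3  42.9]
c [0.5624 0.1005 0.048 ] [10.4 42.3]
c [0.4898 0.1357 0.048 ] [ 10.9 -38.3]
c [0.5127 0.1821 0.048 ] [-40.9 -38.3]
floor endwall [0.5266 0.0284 0.02  ] [90.8 42.1]
floor endwall [0.4523 0.0648 0.02  ] [ 91.  -40.7]
[0.5647 0.1944 0.0184]
[0.5515 0.1343 0.0507]
[0.5009 0.0647 0.0197]
[0.5813 0.204  0.02  ]
```

```bash
sed -i 's/^C=.*/C=np.array([.5302,.1285])/' h.py; python3 - <<'E'
from h import *
print(t2w(-70)); plan([*t2w(-.070),.035],[180,0,-26.25])
E
```

```text
Traceback (most recent call last):
  File "h.py", line 16, in t2w
    a=np.radians(YAW);return C+np.array([x*np.cos(a)-y*np.sin(a),x*np.sin(a)+y*np.cos(a)])
                 ^^^
NameError: name 'YAW' is not defined
```

```bash
sed -i 's/^C=.*/C=np.array([.5302,.1285]);YAW=-116.25/' h.py; python3 - <<'E'
from h import *
plan([*t2w(-.070),.035],[180,0,-26.25])
E
```

```text
t 2.5 pos [0.5395 0.1587 0.2208] [-1.7991e+02  7.0000e-02 -2.6350e+01] F [ 0.88  0.27 -0.9 ] w 0.0006
shift [ 0.0259 -0.1928  0.9294] turn [-0.001   0.0007 -0.0011]
```

Call:
apply_moves(moves=[[0.026, -0.19, 0.2, 0, 0, 0], [0.026, -0.193, 0.4, 0, 0, 0], [0.026, -0.193, 0.6, 0, 0, 0], [0.026, -0.193, 0.78, 0, 0, 0], [0.026, -0.193, 0.88, 0, 0, 0], [0.026, -0.193, 0.93, 0, 0, 0], [0.026, -0.193, 0.93, 0, 0, 0]])

```text
time_s: 3.38
tcp_pos: [0.5612, 0.1907, 0.035]
eef_rot: [-179.9, 0.1, -26.4]
contact_force: [0.6, -0.4, 0.9]
gripper_width: 0.0003
```

```bash
python3 - <<'E'
from h import *
import cv2
plan([*t2w(-.070),.0095],[180,0,-26.25])
p,_=imaging.capture("side");a=p[190:290,325:455];q,_=imaging.capture("scene");b=q[200:280,240:344]
cv2.imwrite("pics/z2.png",np.vstack([cv2.resize(a,(390,300),interpolation=2),cv2.resize(b,(390,300),interpolation=2)]))
E
```

```text
t 3.375 pos [0.5612 0.1907 0.035 ] [-1.7992e+02  7.0000e-02 -2.6390e+01] F [ 0.61 -0.43  0.87] w 0.0003
shift [-0.0013 -0.0021  0.1274] turn [-0.0009  0.0008 -0.0015]
```

View pics/z2.png

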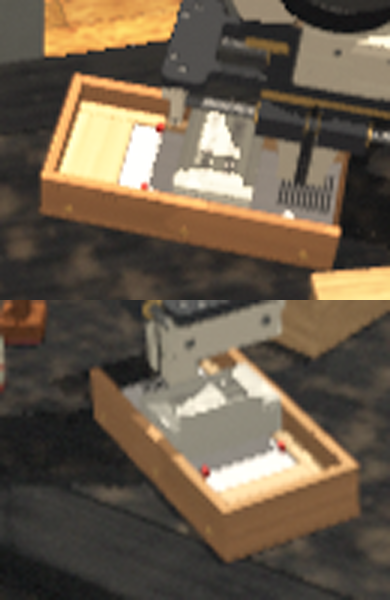

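The shut fingertips hang over the ribs behind the carton, centred in the channel. Now I'll press down.

Call:
apply_moves(moves=[[0, 0, 0.05, 0, 0, 0], [0, 0, 0.08, 0, 0, 0], [0, 0, 0.105, 0, 0, 0], [0, 0, 0.127, 0, 0, 0], [0, 0, 0.127, 0, 0, 0], [0, 0, 0.127, 0, 0, 0], [0, 0, 0.127, 0, 0, 0]])

```text
time_s: 4.35
tcp_pos: [0.5619, 0.1915, 0.0108]
eef_rot: [-179.8, 0.0, -26.4]
contact_force: [-1.8, -0.6, 4.0]
gripper_width: 0.0004
```

```bash
python3 - <<'E'
from h import *
import cv2
p,_=imaging.capture("side");a=p[190:290,325:455];q,_=imaging.capture("scene");b=q[200:280,240:344]
cv2.imwrite("pics/z3.png",np.vstack([cv2.resize(a,(520,400),interpolation=2)[:300],cv2.resize(b,(390,300),interpolation=2)[:, :].copy() if 0 else cv2.copyMakeBorder(cv2.resize(b,(390,300),interpolation=2),0,0,0,130,0)]))
plan([*t2w(.018),.0095],[180,0,-26.25])
E
```

```text
t 4.45 pos [0.5619 0.1915 0.0108] [-1.7982e+02  1.0000e-02 -2.6350e+01] F [-0.19  0.72  4.45] w 0.0002
shift [-0.0021  0.4429  0.0049] turn [-0.0021  0.0001 -0.0011]
```

View pics/z3.png

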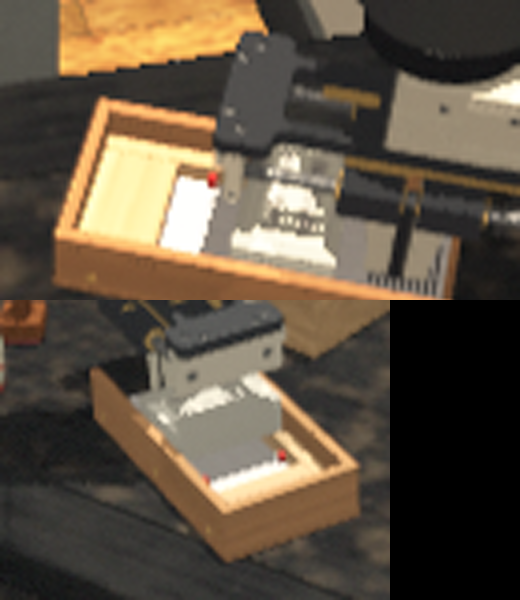

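Call:
apply_moves(moves=[[0, 0, 0.013, 0, 0, 0], [0, 0.03, 0.013, 0, 0, 0], [0, 0.06, 0.013, 0, 0, 0], [0, 0.09, 0.013, 0, 0, 0], [0, 0.12, 0.013, 0, 0, 0], [0, 0.15, 0.013, 0, 0, 0], [0, 0.18, 0.013, 0, 0, 0], [0, 0.18, 0.013, 0, 0, 0]])

```text
time_s: 5.45
tcp_pos: [0.5466, 0.1593, 0.0086]
eef_rot: [-179.7, -0.1, -26.3]
contact_force: [2.4, 2.2, 6.1]
gripper_width: 0.0006
```

```bash
python3 - <<'E'
from h import *
import cv2
p,_=imaging.capture("side");a=p[190:290,325:455];q,_=imaging.capture("scene");b=q[200:280,240:344]
cv2.imwrite("pics/z4.png",np.vstack([cv2.resize(a,(390,300),interpolation=2),cv2.resize(b,(390,300),interpolation=2)]))
plan([*t2w(.018),.0095],[180,0,-26.25]); print(w2t(status.get_state()["tcp_pos"]))
E
```

```text
t 5.55 pos [0.5466 0.1593 0.0085] [-1.7975e+02 -5.0000e-02 -2.6350e+01] F [2.83 2.63 5.59] w 0.0007
shift [-0.005   0.2642 -0.006 ] turn [-0.0028 -0.0005 -0.0011]
[-0.03484967  0.00108629]
```

View pics/z4.png

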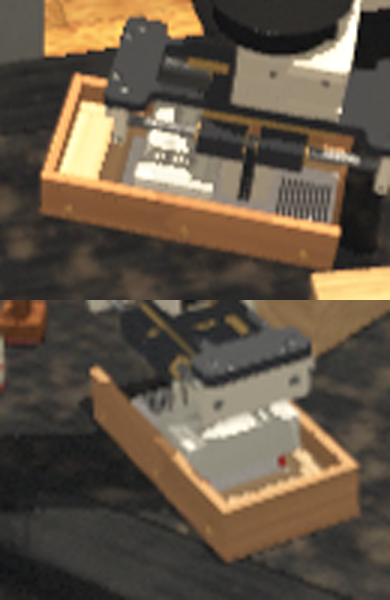

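Call:
apply_moves(moves=[[0, 0.03, -0.003, 0, 0, 0], [0, 0.06, -0.003, 0, 0, 0], [0, 0.09, -0.003, 0, 0, 0], [0, 0.12, -0.003, 0, 0, 0], [0, 0.15, -0.003, 0, 0, 0], [0, 0.18, -0.003, 0, 0, 0], [0, 0.21, -0.003, 0, 0, 0], [0, 0.23, -0.003, 0, 0, 0], [0, 0.23, -0.003, 0, 0, 0]])

```text
time_s: 6.68
tcp_pos: [0.5257, 0.1173, 0.0089]
eef_rot: [-179.8, -0.0, -26.4]
contact_force: [1.9, 0.6, 4.8]
gripper_width: 0.0004
```

```bash
python3 - <<'E'
from h import *
import cv2
p,_=imaging.capture("side");a=p[190:290,325:455];q,_=imaging.capture("scene");b=q[200:280,240:344]
cv2.imwrite("pics/z5.png",np.vstack([cv2.resize(a,(390,300),interpolation=2),cv2.resize(b,(390,300),interpolation=2)]))
plan([*t2w(.018),.0095],[180,0,-26.25]); print(w2t(status.get_state()["tcp_pos"]))
E
```

```text
t 6.775 pos [0.5257 0.1174 0.0088] [-1.7983e+02 -2.0000e-02 -2.6360e+01] F [ 2.38 -0.52  4.61] w 0.0005
shift [-0.0044  0.0301 -0.0037] turn [-0.0019 -0.0002 -0.0012]
[0.01197706 0.00088414]
```

View pics/z5.png

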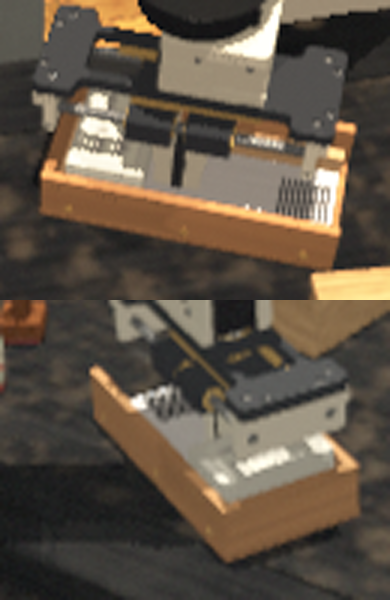

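The carton is now nearly at the end wall. I'll go on in small steps and watch the push force.

Call:
apply_moves(moves=[[0, 0.01, -0.002, 0, 0, 0], [0, 0.02, -0.002, 0, 0, 0], [0, 0.025, -0.002, 0, 0, 0], [0, 0.025, -0.002, 0, 0, 0]])

```text
time_s: 7.28
tcp_pos: [0.5235, 0.1129, 0.0092]
eef_rot: [-179.8, -0.0, -26.4]
contact_force: [3.0, 3.8, 5.7]
gripper_width: 0.0002
```

```bash
python3 - <<'E'
from h import *
plan([*t2w(.020),.0095],[180,0,-26.25]); print(w2t(status.get_state()["tcp_pos"]))
E
```

```text
t 7.275 pos [0.5235 0.1129 0.0092] [-1.7982e+02 -2.0000e-02 -2.6350e+01] F [2.96 3.78 5.72] w 0.0002
shift [-0.0045  0.0155 -0.0016] turn [-0.002  -0.0003 -0.0012]
[0.01689355 0.00091369]
```

Call:
apply_moves(moves=[[0, 0.008, 0, 0, 0, 0], [0, 0.015, 0, 0, 0, 0], [0, 0.015, 0, 0, 0, 0], [0, 0.015, 0, 0, 0, 0]])

```text
time_s: 7.78
tcp_pos: [0.5224, 0.1107, 0.0093]
eef_rot: [-179.8, -0.0, -26.3]
contact_force: [2.1, 6.2, 4.1]
gripper_width: 0.0003
```

```bash
python3 - <<'E'
from h import *
import cv2
q,_=imaging.capture("scene");p,_=imaging.capture("side");a=p[190:290,325:455];b=q[200:280,240:344]
cv2.imwrite("pics/z6.png",np.vstack([cv2.resize(a,(390,300),interpolation=2),cv2.resize(b,(390,300),interpolation=2)]))
plan([*t2w(.020),.0095],[180,0,-26.25]); print(w2t(status.get_state()["tcp_pos"]))
E
```

```text
t 7.875 pos [0.5224 0.1107 0.0093] [-1.7978e+02 -4.0000e-02 -2.6350e+01] F [1.83 6.69 4.01] w 0.0008
shift [-0.0045  0.0028 -0.001 ] turn [-0.0025 -0.0004 -0.0011]
[0.01943339 0.00089769]
```

View pics/z6.png

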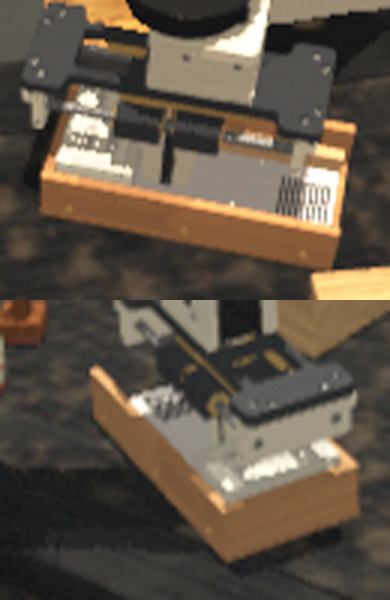

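Call:
apply_moves(moves=[[0, 0.008, 0, 0, 0, 0], [0, 0.015, 0, 0, 0, 0], [0, 0.02, 0, 0, 0, 0], [0, 0.02, 0, 0, 0, 0]])

```text
time_s: 8.38
tcp_pos: [0.5226, 0.1104, 0.0102]
eef_rot: [-179.4, -0.2, -26.3]
contact_force: [-0.3, 19.3, 6.2]
gripper_width: -0.0
```

```bash
python3 - <<'E'
from h import *
plan([*t2w(.020),.0095],[180,0,-26.25]); print(w2t(status.get_state()["tcp_pos"]))
E
```

```text
t 8.375 pos [0.5226 0.1104 0.0102] [-1.7944e+02 -1.6000e-01 -2.6300e+01] F [-0.3  19.28  6.23] w -0.0
shift [-0.0059  0.0019  0.0036] turn [-0.0062 -0.0018 -0.0006]
[0.01962482 0.00118512]
```

Force along the tray has risen to about 19 N and the finger has stopped moving, so the carton is against the wall. Now I'll back off slightly and lift straight up.

Call:
apply_moves(moves=[[0, -0.015, 0, 0, 0, 0], [0, -0.025, 0, 0, 0, 0], [0, -0.025, -0.03, 0, 0, 0], [0, -0.025, -0.08, 0, 0, 0], [0, -0.025, -0.15, 0, 0, 0], [0, -0.025, -0.3, 0, 0, 0], [0, -0.025, -0.5, 0, 0, 0], [0, -0.1, -0.75, 0, 0, 0], [0, -0.2, -0.95, 0, 0, 0], [0, -0.2, -0.95, 0, 0, 0], [0, -0.2, -0.95, 0, 0, 0]])

```text
time_s: 9.75
tcp_pos: [0.5386, 0.1448, 0.2009]
eef_rot: [-179.4, -0.1, -26.3]
contact_force: [-1.1, -0.5, 0.2]
gripper_width: 0.0006
```

```bash
python3 - <<'E'
from h import *
import cv2
s=status.get_state();print(s["tcp_pos"],s["contact_force"],s["time_s"])
i=imaging.camera_info("wrist");w,d=imaging.capture("wrist");cv2.imwrite("pics/wrist7.png",w)
q,_=imaging.capture("scene");p,_=imaging.capture("side")
cv2.imwrite("pics/side7.png",p);cv2.imwrite("pics/scene7.png",q)
a=p[190:290,325:455];b=q[200:280,240:344]
cv2.imwrite("pics/z7.png",np.vstack([cv2.resize(a,(390,300),interpolation=2),cv2.resize(b,(390,300),interpolation=2)]))
c=w[140:290,220:480];cv2.imwrite("pics/z7w.png",cv2.resize(c,None,fx=3,fy=3,interpolation=2))
import pickle;pickle.dump((i,d),open("pics/w7.pkl","wb"))
E
```

```text
[0.53858932 0.14482524 0.20090493] [-1.07290918 -0.48948357  0.21145254] 9.75
```

View pics/z7.png

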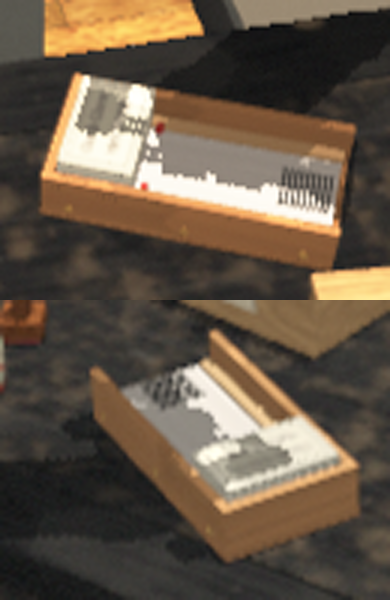

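View pics/z7w.png

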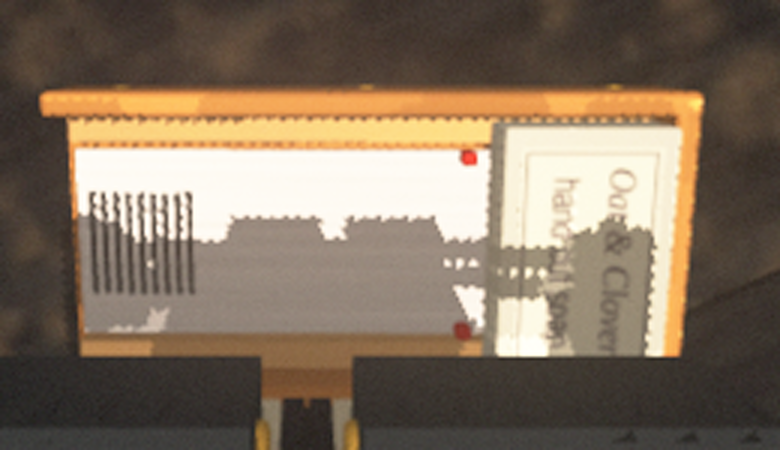

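View pics/side7.png

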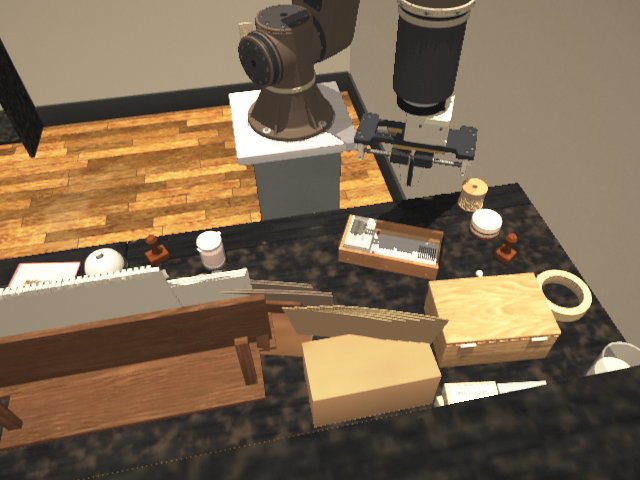

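The carton stands against the end wall, with the red teeth up behind it. The bystanders look unmoved. One numeric check before handing in.

```bash
python3 - <<'E'
from h import *
import pickle
i,d=pickle.load(open("pics/w7.pkl","rb"))
f=lambda u,v,z:(w2t(ray(i,220+u/3-.33,140+v/3-.33,z))*1000).round(1)
print("tooth",f(469,157,.027),f(462,331,.027),"rear",f(503,127,.048),f(496,355,.048),"front",f(682,127,.048),"tray FR/FL",f(703,93,.04),f(40,93,.04))
P=cloud(i,d);T=[P[v,u] for v,u in [(140+200//1//3,220+320//3)]];print(T)
print(cv:=None)
import cv2
a=cv2.imread("pics/side0.png").astype(int);b=cv2.imread("pics/side7.png").astype(int)
for n,(u,v) in dict(pot=(486,222),stampb=(508,247),spool=(473,194),jar=(211,248),stampa=(156,249)).items(): print(n,abs(a-b)[v-18:v+18,u-18:u+18].mean().round(2))
E
```

```text
tooth [31.3 30.3] [ 31.1 -26.9] rear [37.9 41.3] [ 38.9 -28.7] front [90.4 41.3] tray FR/FL [98.5 50.7] [-100.1   50.8]
[array([0.55157348, 0.13592901, 0.02031209])]
None
pot 0.49
stampb 0.89
spool 4.99
jar 0.56
stampa 0.85
```

```bash
python3 -c "
from plant import r
print(r.close_job())"
```

```text
the job is handed in; nothing more can be done
None
```

The carton is home against the end wall and the job is handed in. I pressed the catch about 8 to 10 mm down with the shut fingertips behind the carton. Holding it down, I pushed the carton over the teeth until it hit the wall: the force rose to about 19 N and the finger stopped moving. I then backed off 5 mm and lifted clear, finishing at about 10 s on the robot's clock.

**Carton:** in the last wrist picture its rear face is at tray x ≈ 39 mm and its front face at about 91 mm. Fully home is 40 and 92 mm, and the tray's own edges read about 1 mm low in the same picture, so it agrees.

**Catch:** both red teeth stand up behind the carton. I judged this from the pictures, because the catch joint itself can't be read.

**Arm:** the tool is clear at z = 0.20 m, with only about 1 N of noise on the force reading.

**Bystanders:** the pot, jar and both stamps show no change in the side view. The image patch at the big twine spool changed slightly. The spool looks in place, and the hand or its shadow nearby is the likely cause, but I didn't measure it further. I didn't check the green spool separately; the arm made no contact near it.

**Disagreement:** the cameras put the tray up to about 4 mm apart, so I used a position near their average. That was well within the 17 mm of clearance on each side of the finger between the teeth.

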